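# Pour sugar lumps through the canister's swing door

### The arm

A 6-joint arm with a two-finger parallel gripper is mounted at the origin on the work surface. World frame = base frame: x ahead of the robot, y to its left, z up, the work surface at z = 0. Lengths are in m, angles in rad, forces in N, time in s.
With the tool pointing down it reaches from about 0.325 to 0.9 m from the base axis. Payload 6.1 kg.
Tool frame: the origin (TCP) lies between the finger pads; the fingertips stand 22 mm ahead of it and the grasp point (between the pads) lies 3 mm ahead of it; z points along the fingers, y is the line along which they close (so a half turn about z gives the same grasp; the last joint's range is limited). The gripper opens to 87 mm and grips with 3 to 60 N. Pads are 19 mm wide; open, the fingers measure 117 mm over their backs; the gripper's body (75 mm by 190 mm) begins 51 mm behind the grasp point.
Start: joints at [1.13, 0.22, 1.526, -0, 1.395, -0.126], TCP at [0.194, 0.594, 0.245] pointing down, gripper open.
Joint ranges: [-2.98, 2.98], [-0.91, 2.08], [0.09, 2.57], [-1.24, 4.39], [0.2, 2.65], [-2.68, 2.68]. Speed limits (rad/s): [2.57, 2.57, 3.01, 3.14, 3.14, 3.14].

### API

Orientations are given as a unit quaternion [w, x, y, z].
In Python, from workcell import r, snapshot, calibration, workorder, nets gives the robot as it stands.
- The arm moves only by the tool step_arm, never from a script. Its argument "moves" is a list of rows, each a list of 2 entries, a list of its own where there are three numbers: the shift along the world's x, y, z in mm, then the turn about the world's z in rad. A call has 1 to 8 rows; each row is the pose to reach, as a shift and turn from the pose commanded when the call began; what a row does not reach only later rows make up. A row lasts 1/10 s, in which the tool goes at most 50 mm and 8.59 degrees, less where a joint would pass 70% of its speed; a pose out of reach is approached as far as the arm can. A call with a gripper value outside its range is refused whole. "fingers" is the closure, from 0 (fully open) to 1 (shut), set as the call begins (left out, the last holds). The fingers move at their own pace and stop on an object; the grip force is fixed at half the most. Time passes only in rows, so rows that repeat a pose let the fingers close. It gives the time, the measured TCP pose, the force, the opening and the grip force at its end, in the units of the state.
- r.state(): the state, without advancing time (a new reading comes with each control period).
- snapshot(name): name is "side" or "top"; returns (picture, depth): 384x512x3 uint8, red, green, blue; 384x512 float32, m along the optical axis (not along the pixel's ray), 0 where there is no reading.
- calibration(name): a dict with "mtx" (3x3 intrinsics, pixels), "dist" ([k1, k2, p1, p2, k3] as OpenCV has them; the pictures are not rectified), "position" and "orientation" of the camera in the world. Camera axes: x right, y up, looking along -z (the intrinsics and any distortion apply to the point x, -y, -z); pixel columns grow to the right and rows downward; lengths in m; the calibration is good to about 2 mm. A picture is of the moment at which its call begins. calibration takes no time and is no camera call.
- workorder.sign_off(): hands the job in; it is judged then, once.
Trained networks look in the newest picture that a camera, given by its name, has taken for a name from the list of things; names that differ only in an ending like _2 or _b are one class to them, and where a whole thing is asked for, a point or a joint stands for the part that bears it (a point fixed in the world has none). Each returns a list of dicts, best first, with "confidence" (0 to 1); they miss things now and then, are a little off and sometimes report something else, mostly with a low value. They report only what shows in the picture. A call takes as long as a camera call.
- nets.outline_of(query, camera): "region" (384x512 bool, what is visible of it) and "bbox" ([left, top, width, height] in pixels, round what is visible of it).
- nets.pinpoint(query, camera): "point" ([column, row] in pixels: a listed point, or the origin of a listed thing).
The state is a dict: "t": time; "qpos": joint angles; "joint_vel": joint speeds; "tau": joint torques, N m; "tool_pos": TCP position; "tcp_rot": TCP orientation; "wrist_force": force on the tool from outside, world axes, zero at the start; "torque": the same for the moment, N m; "opening": finger opening in m; "finger_force": force on a finger pad.
Only numpy, scipy, OpenCV 4.12 (cv2) and the standard library are available. Lean on these libraries where they do the work, as an engineer would, in place of code of your own. Each camera call takes 0.05 s, during which the arm holds its last target. There are 200 camera calls.

### The job

Refill the clear canister: lift the steel chute by its handle without spilling, keep it level, push its spout in through the swing door and lower it until the rib under the spout is hooked over the outside of the sill and the chute's weight rests on the sill. Then tip it, still hooked and resting lightly on the sill (never pressing on the canister with more than 15 N), until all four sugar lumps have slid inside. Unhook the chute before drawing it out so that the door falls shut, and stand it upright on the bamboo mat again, leaving the pressing frame, plate and cup where they are.

Things in the scene. Friction and masses are not known exactly. Their poses are not given: they have to be found in the camera images.
- chute_handle (a point): Middle of the chute's black handle bar, the place to grip. The bar runs lengthwise above the trough's tail half: 84 mm long, 18 mm wide, 16 mm high; a thin leg goes from its front end to each side wall, 31 mm ahead of this point. 78 mm above the chute's feet, 37 mm above the wall tops. Axes: x along the trough to the spout, y across, z up. Filled, the centre of mass is 18 mm ahead, 45 mm below.
- chute_hook (a point): Inner corner under the chute floor where the underside meets the spout-side face of the front rib, on the centre line; 112 mm spoutwards of chute_handle and 70 mm below it, same axes. The rib hangs 8 mm below the underside, 4 mm thick, 50 mm wide. With this point on sill_edge the underside rests on the sill, the rib hangs outside against it, and the chute can tip about the sill.
- chute: Pouring chute: loose steel trough, 200 to 290 g empty, 190 mm long, 55 mm wide (50 inside), walls 34 mm high, open top, closed tail, open spout. Stands level on two 8 mm cross ribs. Origin: half-way along it, level with the ribs' bottoms, 67 mm behind and 8 mm below chute_hook. The spout's lip is 28 mm ahead of chute_hook; the walls slope there from 34 to 28 mm. Axes as chute_handle.
- lump0_c (a point): Centre of brown sugar lump 0 of four alike: dark brown rough block, 26 x 22 x 18 mm, 11 to 18 g, loose in the tail half of the chute at the start. Lumps begin to slide on the steel when it is tipped 16 to 23 degrees; at 35 degrees they slide freely.
- lump1_c (a point): Centre of brown sugar lump 1 of four alike: dark brown rough block, 26 x 22 x 18 mm, 11 to 18 g, loose in the tail half of the chute at the start. Lumps begin to slide on the steel when it is tipped 16 to 23 degrees; at 35 degrees they slide freely.
- lump2_c (a point): Centre of brown sugar lump 2 of four alike: dark brown rough block, 26 x 22 x 18 mm, 11 to 18 g, loose in the tail half of the chute at the start. Lumps begin to slide on the steel when it is tipped 16 to 23 degrees; at 35 degrees they slide freely.
- lump3_c (a point): Centre of brown sugar lump 3 of four alike: dark brown rough block, 26 x 22 x 18 mm, 11 to 18 g, loose in the tail half of the chute at the start. Lumps begin to slide on the steel when it is tipped 16 to 23 degrees; at 35 degrees they slide freely.
- canister_mid (a point): Clear acrylic canister, fixed to the counter, 112 x 112 mm, 4 mm walls, with a wooden lid (118 x 118 mm, its top 219 mm above the counter) that stays on. This point is on its upright axis, 60 mm above the counter. Axes: -x points out of its front face, which has the fill opening and looks roughly to the robot's left; z up. Front face 56 mm from the axis. Empty at the start.
- sill_edge (a point): Middle of the outer top edge of the aluminium sill at the bottom of the canister's fill opening: 120 mm above the counter, 57 mm in front of the canister's axis. The sill is level, 6 mm thick (inwards, +x). The opening above it is 62 mm wide, 68 mm high. Axes as canister_mid.
- sill: The aluminium sill strip (62 x 6 x 10 mm), part of the canister; origin at the middle of its top, 3 mm inwards of sill_edge; axes as canister_mid.
- canister: The whole canister with sill and swing door; origin at the centre of its underside; axes as canister_mid.
- flap (a joint): Swing door of the opening: bluish clear panel, 59 mm wide, 62 mm high, hinged along the opening's top, 67 mm above the sill. 0 = shut; positive (rad, to 1.35) = bottom swung inwards; it cannot open outwards. Magnetic catch and hinge spring hold it shut: the spout must push with about 3 N on its lower half to open it, and it keeps pressing back as hard while held open. Left free it swings shut.
- mat: Bamboo rolling mat, fixed, flat, 240 x 240 mm, 6 mm thick; origin at the centre of its underside. The chute stands on it at the start.
- press_frame: Bystander: loose aluminium sushi pressing frame, open rectangle 140 x 60 mm with a small lip at each end, 45 mm high; origin at the centre of its underside.
- plate: Bystander: loose black ceramic plate, 130 mm across, 18 mm high; origin at the centre of its underside.
- cup: Bystander: loose blue ceramic cup, 72 mm across, 70 mm high; origin at the centre of its underside.

How it is judged:
By the outcome, as a careful person would: the job done as asked, in the order asked, and still so for the second after the job is handed in, with the robot touching nothing.
It also fails if it takes over 64 s, if anything falls off the work surface, if the arm or the gripper's body presses on something with over 40 N, if the wrist force passes 120 N, or if a joint passes its speed limit or range.

## Working session

There is one attempt and no reset: what is moved stays moved. The work goes in short steps, Python scripts to look and compute and a tool call to move; the robot and the scene stay as the last step left them, time stands still between calls to the robot, and variables do not carry over. Pictures are saved under pics/ and viewed, at most 10 in all, crops included, and the job is handed in when it is done.

Besides the shell and the picture viewer there is one more tool, called after "Emit:" as name(argument=value, ...), one argument or row to a line, values as JSON. step_arm: Moves the arm, as the interface text tells. Its arguments: {"type":"object","properties":{"moves":{"type":"array","items":{"type":"array"}},"fingers":{"type":"number"}},"required":["moves"]}

```bash
mkdir -p pics; cat > h.py <<'E'
import numpy as np, cv2
from scipy.spatial.transform import Rotation as R
from workcell import r, snapshot, calibration, workorder, nets
def cam(n):
    c=calibration(n); q=c["orientation"]; M=R.from_quat([q[1],q[2],q[3],q[0]]).as_matrix()
    return np.array(c["mtx"]),np.array(c["dist"],float),np.array(c["position"]),M
def ray(n,uv):
    K,d,p,M=cam(n); x,y=cv2.undistortPoints(np.array([[uv]],float),K,d)[0,0]
    return p,M@np.array([x,-y,-1.])
def at_z(n,uv,z):
    p,v=ray(n,uv); return p+v*(z-p[2])/v[2]
def at_d(n,uv,d):
    p,v=ray(n,uv); return p+v*d
def cloud(n,D,mask):
    ys,xs=np.nonzero(mask&(D>0)); K,d,p,M=cam(n)
    u=cv2.undistortPoints(np.stack([xs,ys],1).astype(float)[:,None],K,d)[:,0]
    return p+(np.c_[u[:,0],-u[:,1],-np.ones(len(u))]*D[ys,xs][:,None])@M.T
def tri(a,b):
    (p,v),(q,w)=ray(*a),ray(*b); s=np.linalg.lstsq(np.c_[v,-w],q-p,rcond=None)[0]
    A,B=p+v*s[0],q+w*s[1]; return (A+B)/2,np.linalg.norm(A-B)
def save(n,img): cv2.imwrite(f"pics/{n}.png",img[...,::-1])
E
python3 - <<'E'
from h import *
np.set_printoptions(precision=4,suppress=True)
for n in("top","side"):
    im,D=snapshot(n); save(n+"0",im); print(n,cam(n)[2],ray(n,(256,192))[1])
P={}
for q in["chute_handle","chute_hook","chute","canister_mid","sill_edge","canister","mat","press_frame","plate","cup"]:
    for n in("top","side"):
        o=nets.pinpoint(q,n)
        if o: P[q,n]=o[0]["point"]; print(q,n,[(np.round(k["point"]),round(k["confidence"],2)) for k in o[:2]])
    if (q,"top") in P and (q,"side") in P: print("   tri",tri(("top",P[q,"top"]),("side",P[q,"side"])))
print(r.state())
E
```

```text
top [0.5259 0.0609 0.8269] [ 0.1184 -0.0337 -0.9924]
side [ 0.4888 -0.6744  0.6026] [ 0.1138  0.8251 -0.5535]
chute_handle top [(array([135., 260.]), 0.65), (array([340., 232.]), 0.6)]
chute_handle side [(array([193., 151.]), 0.58)]
   tri (array([0.4731, 0.2834, 0.0911]), np.float64(0.009404124321412011))
chute_hook top [(array([195., 255.]), 0.77)]
chute_hook side [(array([203., 204.]), 0.9)]
   tri (array([0.4826, 0.1734, 0.0117]), np.float64(1.1040465383667785e-05))
chute top [(array([165., 252.]), 0.84), (array([130., 263.]), 0.43)]
chute side [(array([199., 192.]), 0.9)]
   tri (array([0.4815, 0.2431, 0.0003]), np.float64(0.013387256882955315))
canister_mid top [(array([356., 220.]), 0.95)]
sill_edge top [(array([340., 231.]), 0.4)]
sill_edge side [(array([250., 327.]), 0.42), (array([199., 150.]), 0.25)]
   tri (array([ 0.539 , -0.1661, -0.0159]), np.float64(0.01773743999618771))
canister top [(array([346., 226.]), 0.93)]
canister side [(array([340., 266.]), 0.69), (array([248., 326.]), 0.66)]
   tri (array([ 0.6138, -0.1664,  0.1199]), np.float64(0.1535177834245536))
mat top 
[... 406 characters left out ...]
66))
cup top [(array([201., 139.]), 0.57), (array([195., 256.]), 0.4)]
cup side [(array([315., 204.]), 0.76), (array([340., 265.]), 0.48)]
   tri (array([ 0.7494,  0.163 , -0.0042]), np.float64(0.00827323330490053))
{'t': 1.1, 'qpos': array([ 1.1299,  0.2204,  1.5265,  0.    ,  1.3947, -0.1261]), 'joint_vel': array([ 0.0006,  0.0017,  0.0001, -0.0007,  0.0007,  0.0004]), 'tau': array([ -0.0001, -49.4588, -38.7706,   0.0701,   0.0472,  -0.    ]), 'tool_pos': array([0.1935, 0.5943, 0.2445]), 'tcp_rot': array([-0.    ,  0.1568,  0.9876, -0.    ]), 'wrist_force': array([-0.7117, -0.0427,  0.2984]), 'torque': array([-0.0391, -0.0073, -0.0163]), 'finger_force': 0.0, 'opening': 0.08711216793560157}
```

View pics/top0.png

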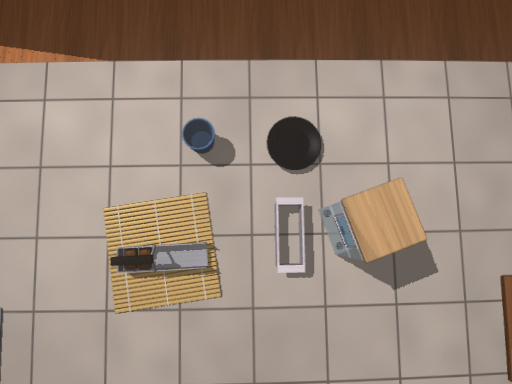

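View pics/side0.png

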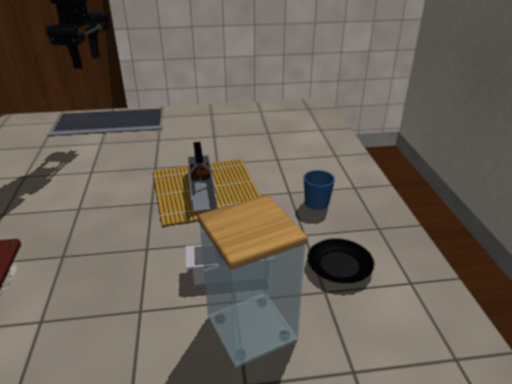

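```bash
python3 - <<'E'
from h import *
np.set_printoptions(precision=4,suppress=True)
im,D=snapshot("top"); V,U=np.mgrid[:384,:512]
def box(P,name):
    c,s,a=cv2.minAreaRect((P[:,:2]*1000).astype(np.float32)); print(name,len(P),"c",c,"size",s,"ang",a,"z",np.median(P[:,2]))
allm=np.ones((384,512),bool); D2=np.where(D>0,D,1e-9)
W=cloud("top",D2,allm).reshape(384,512,3)
z=W[...,2]
for nm,m in {"lid":(U>300)&(z>.205)&(z<.235),"handle":(U<220)&(V>200)&(z>.078)&(z<.12),
 "walls":(U<220)&(V>230)&(V<280)&(z>.033)&(z<.06),"frame":(U>265)&(U<312)&(V>190)&(V<280)&(z>.03)&(z<.06)}.items():
    k=np.zeros((384,512),np.uint8); k[m]=1
    n,l,s,_=cv2.connectedComponentsWithStats(k); 
    if nm!="walls": m=l==1+np.argmax(s[1:,4])
    box(W[m],nm); print("  px",U[m].min(),U[m].max(),V[m].min(),V[m].max())
    if nm in("handle","lid"): print("  mid", (W[m].min(0)+W[m].max(0))/2)
for q in("chute","mat","press_frame"):
    o=nets.outline_of(q,"top")
    if o:
        P=W[o[0]["region"]]; print(q,o[0]["confidence"]); box(P,q)
c=im[190:290,95:225]; save("chz",cv2.resize(np.vstack([c, im[170:270,265:395]]),None,fx=3,fy=3,interpolation=2))
E
```

```text
lid 4564 c (548.3745727539062, -181.4951171875) size (118.90617370605469, 118.06537628173828) ang 19.5613956451416 z 0.21788887099101295
  px 341 426 177 262
  mid [ 0.549  -0.1814  0.2146]
handle 388 c (477.35205078125, 292.4750061035156) size (18.10460662841797, 84.0431137084961) ang 2.633143901824951 z 0.09121813326505385
  px 110 152 255 265
  mid [0.4777 0.2926 0.0868]
walls 548 c (479.432373046875, 240.67140197753906) size (55.77266311645508, 192.3365478515625) ang 2.5418295860290527 z 0.04458791521772887
  px 116 206 242 273
frame 754 c (525.49853515625, -38.000221252441406) size (60.472076416015625, 164.18748474121094) ang 89.83168029785156 z 0.043899031257893406
  px 275 304 197 272
chute 0.87
chute 2194 c (480.0274353027344, 212.1265411376953) size (67.505615234375, 308.7823181152344) ang 4.534793376922607 z 0.017365808702353214
mat 0.68
mat 43 c (459.95892333984375, 280.66796875) size (22.90728187561035, 6.728268623352051) ang 89.75001525878906 z 0.03456603545904058
press_frame 0.94
press_frame 1161 c (526.22119140625, -8.375648498535156) size (138.493408203125, 177.80577087402344) ang 89.0064468383789 z 0.04267812895450607
```

View pics/chz.png

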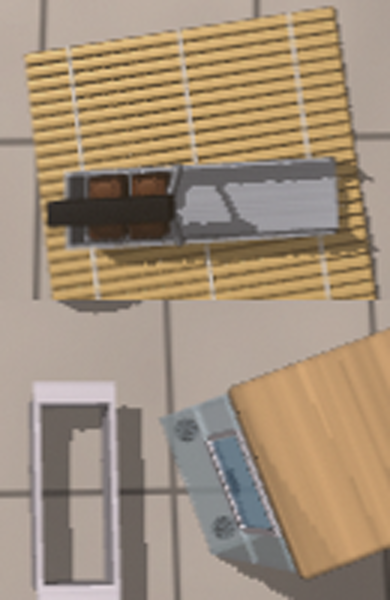

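Emit:
step_arm(
  moves=[
    [[35,-38,-10],-0.14],
    [[71,-75,-20],-0.28],
    [[106,-113,-30],-0.42],
    [[142,-151,-40],-0.56],
    [[177,-189,-50],-0.7],
    [[213,-226,-60],-0.84],
    [[248,-264,-70],-0.98],
    [[266,-283,-80],-1.1],
  ],
  fingers=0,
)

```text
t: 2.1
tool_pos: [0.4614, 0.3097, 0.1651]
tcp_rot: [0.0, 0.652, 0.758, 0.001]
wrist_force: [0.4, 0.9, 0.2]
opening: 0.0873
finger_force: 0.0
```

Emit:
step_arm(
  moves=[
    [[18,-19,-10],-0.11],
    [[18,-19,-20],-0.11],
    [[18,-19,-20],-0.11],
  ],
)

```text
t: 2.4
tool_pos: [0.4766, 0.2915, 0.1428]
tcp_rot: [-0.001, 0.691, 0.723, -0.001]
wrist_force: [-0.4, 0.8, -0.7]
opening: 0.0872
finger_force: 0.0
```

```bash
python3 - <<'E'
from h import *
s=r.state();n=s["tcp_rot"];print(s["t"],s["tool_pos"],n, np.degrees(2*np.arctan2(n[2],n[1]))-90)
im,D=snapshot("top");save("a",im)
E
```

```text
2.4 [0.47656888 0.29153482 0.14282812] [-0.00085445  0.69068461  0.72315423 -0.0014163 ] 2.6311987501654244
```

Emit:
step_arm(
  moves=[
    [[0,1,-25],0],
    [[0,1,-45],0],
    [[0,1,-57],0],
    [[0,1,-57],0],
    [[0,1,-57],0],
  ],
)

```text
t: 2.95
tool_pos: [0.4774, 0.2941, 0.0882]
tcp_rot: [0.0, 0.69, 0.724, 0.0]
wrist_force: [-0.7, -0.1, -0.3]
opening: 0.087
finger_force: 0.0
```

Emit:
step_arm(
  moves=[
    [[0,0,0],0],
    [[0,0,0],0],
    [[0,0,0],0],
    [[0,0,0],0],
    [[0,0,0],0],
    [[0,0,0],0],
    [[0,0,0],0],
    [[0,0,0],0],
  ],
  fingers=1,
)

```text
t: 3.75
tool_pos: [0.4775, 0.2933, 0.0875]
tcp_rot: [-0.0, 0.691, 0.723, -0.0]
wrist_force: [0.3, -0.4, 0.1]
opening: 0.0309
finger_force: 0.0
```

Emit:
step_arm(
  moves=[
    [[0,0,0],0],
    [[0,0,0],0],
    [[0,0,0],0],
    [[0,0,0],0],
    [[0,0,0],0],
  ],
)

```text
t: 4.25
tool_pos: [0.4775, 0.2933, 0.0875]
tcp_rot: [0.0, 0.691, 0.723, 0.0]
wrist_force: [0.3, -0.2, -0.2]
opening: 0.0175
finger_force: 30.0
```

Emit:
step_arm(
  moves=[
    [[0,0,4],0],
    [[0,0,8],0],
    [[0,0,15],0],
    [[0,0,25],0],
    [[0,0,35],0],
    [[0,0,40],0],
    [[0,0,40],0],
    [[0,0,40],0],
  ],
)

```text
t: 5.05
tool_pos: [0.4775, 0.2933, 0.1277]
tcp_rot: [0.0, 0.691, 0.723, 0.0]
wrist_force: [0.2, 0.8, -4.0]
opening: 0.018
finger_force: 30.0
```

```bash
cat > ch.py <<'E'
from h import *
def look(save_as=None):
    "pose of chute from top+side: pinpoints and wall-top cloud"
    for n in("top","side"):
        im,D=snapshot(n)
        if save_as: save(save_as+n,im)
    s=r.state(); t=s["tool_pos"]; q=s["tcp_rot"]; print("t",s["t"],"tcp",t*1000,"yaw",np.degrees(2*np.arctan2(q[2],q[1]))-90,"F",s["wrist_force"],"M",s["torque"],s["finger_force"],s["opening"])
    for k in("chute_handle","chute_hook","chute","lump0_c"):
        print(k,[[(np.round(o["point"],1),round(o["confidence"],2)) for o in nets.pinpoint(k,n)[:4]] for n in("top","side")])
E
python3 - <<'E'
from ch import *
np.set_printoptions(precision=2,suppress=True)
look("b")
im=[cv2.imread(f"pics/b{n}.png") for n in("top","side")]
cv2.imwrite("pics/b.png",cv2.resize(np.hstack([im[0][200:300,80:230],im[1][110:210,130:280]]),None,fx=2.6,fy=2.6,interpolation=2))
E
```

```text
t 5.15 tcp [477.13 293.08 127.03] yaw 2.6348840457075937 F [-1.14 -0.04 -3.29] M [-0.04 -0.01 -0.04] 29.980347398668528 0.018015962690656154
chute_handle [[(array([129.2, 262.1]), 0.91)], [(array([193.1, 137.3]), 0.75)]]
chute_hook [[(array([190.9, 257.8]), 0.8), (array([201.7, 139.1]), 0.26)], [(array([201.6, 190.7]), 0.86), (array([341.5, 267.9]), 0.61)]]
chute [[(array([159.6, 255.5]), 0.69)], [(array([197.4, 176. ]), 0.68)]]
lump0_c [[], [(array([191.6, 157.1]), 0.47), (array([190.9, 164. ]), 0.2)]]
```

View pics/b.png

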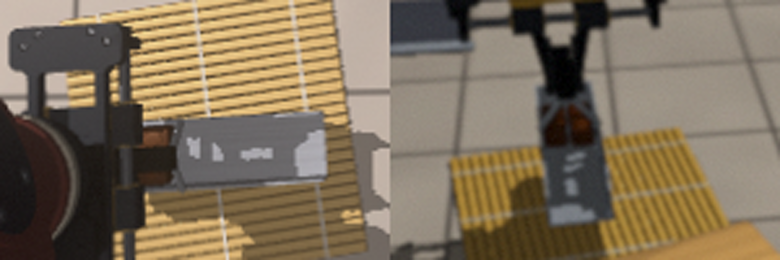

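Emit:
step_arm(
  moves=[
    [[0,0,5],0],
    [[0,-3,15],0.01],
    [[0,-8,27],0.03],
    [[0,-15,40],0.06],
    [[0,-24,53],0.09],
    [[-1,-35,64],0.12],
    [[-1,-47,71],0.15],
    [[-1,-60,74],0.18],
  ],
)

```text
t: 6.35
tool_pos: [0.4774, 0.2329, 0.2042]
tcp_rot: [0.001, 0.622, 0.783, 0.001]
wrist_force: [0.6, -0.6, -3.7]
opening: 0.0177
finger_force: 30.0
```

Emit:
step_arm(
  moves=[
    [[0,-14,0],0.03],
    [[-1,-29,0],0.06],
    [[-1,-45,0],0.09],
    [[-1,-61,0],0.116],
    [[-2,-77,0],0.116],
    [[-2,-93,0],0.116],
    [[-3,-109,0],0.116],
    [[-3,-125,0],0.116],
  ],
)

```text
t: 7.15
tool_pos: [0.4737, 0.1073, 0.203]
tcp_rot: [0.001, 0.576, 0.817, 0.001]
wrist_force: [0.3, -0.8, -2.8]
opening: 0.0176
finger_force: 30.0
```

Emit:
step_arm(
  moves=[
    [[0,-16,0],0],
    [[0,-31,0],0],
    [[0,-44,0],0],
    [[-1,-55,0],0],
    [[-1,-64,0],0],
    [[-1,-70,0],0],
    [[-1,-73,0],0],
    [[-1,-73,0],0],
  ],
)

```text
t: 7.95
tool_pos: [0.4725, 0.0351, 0.2015]
tcp_rot: [-0.0, 0.577, 0.817, 0.0]
wrist_force: [0.4, 1.0, -3.8]
opening: 0.0175
finger_force: 30.0
```

```bash
cat >> ch.py <<'E'
def walls():
    "oriented box and pitch of the chute seen from the top camera"
    im,D=snapshot("top"); W=cloud("top",np.where(D>0,D,1e-9),np.ones((384,512),bool)).reshape(384,512,3)
    o=nets.outline_of("chute","top")
    if not o: return print("no chute")
    m=o[0]["region"]; P=W[m]*1000; return im,W*1000,m,o[0]["confidence"]
E
python3 - <<'E'
from ch import *
np.set_printoptions(precision=2,suppress=True)
look("c")
im,W,m,c=walls(); print(c)
s=np.array([529.3,-127.8]); a=np.radians(-70.44); ex=np.array([np.cos(a),np.sin(a)]); ey=np.array([-ex[1],ex[0]])
P=W.reshape(-1,3); L=np.c_[(P[:,:2]-s)@ex,(P[:,:2]-s)@ey,P[:,2]]
k=(L[:,0]>-190)&(L[:,0]<-20)&(abs(L[:,1])<45)&(L[:,2]>100)&(L[:,2]<185); L=L[k]; print(len(L))
for x in range(-190,-20,10):
    q=L[(L[:,0]>=x)&(L[:,0]<x+10)]
    if len(q): print(x+5,len(q),"y",q[:,1].min(),q[:,1].max(),"z lo/hi",np.percentile(q[:,2],[2,30,98]))
print(L[:,0].max())
im=[cv2.imread(f"pics/c{n}.png") for n in("top","side")]
cv2.imwrite("pics/c.png",cv2.resize(np.hstack([im[0][160:280,220:400],im[1][120:240,150:330]]),None,fx=2.2,fy=2.2,interpolation=2))
E
```

```text
t 8.05 tcp [472.49  35.55 201.48] yaw 19.607975174378836 F [ 0.36  0.05 -4.33] M [-0.05  0.01 -0.04] 29.980347314849496 0.017509682142848527
chute_handle [[], [(array([194.5, 164.1]), 0.78)]]
chute_hook [[(array([316.1, 239.8]), 0.67)], [(array([205.2, 187.9]), 0.58)]]
chute [[(array([281.8, 250.7]), 0.69), (array([200.2, 140.3]), 0.39)], [(array([206.2, 216.5]), 0.82)]]
lump0_c [[], [(array([187.4, 188.7]), 0.64)]]
0.59
967
-125 30 y 12.903854807720778 29.75113085344384 z lo/hi [128.61 129.63 164.68]
-115 53 y 9.315049649270788 29.821238100277842 z lo/hi [127.04 129.32 165.1 ]
-105 64 y 3.5088139588216474 29.816398854765882 z lo/hi [127.41 129.15 163.77]
-95 79 y -0.5883616837315467 29.815549690536965 z lo/hi [127.34 129.09 163.97]
-85 89 y -3.967537733421636 29.798395877778752 z lo/hi [127.14 128.87 164.18]
-75 102 y -10.096285334659958 29.80307208105494 z lo/hi [127.24 128.98 164.55]
-65 114 y -13.437327942193745 29.76731637876741 z lo/hi [127.37 129.02 162.77]
-55 126 y -19.241524173467983 29.73220341455979 z lo/hi [126.73 128.51 163.12]
-45 132 y -21.35165582839651 29.628097824772365 z lo/hi [127.03 128.77 160.82]
-35 128 y -19.21349604312184 29.744472544170506 z lo/hi [126.97 128.58 159.83]
-25 50 y -20.616507573787803 29.628974504964514 z lo/hi [127.32 128.79 157.71]
-26.332000217774432
```

View pics/c.png

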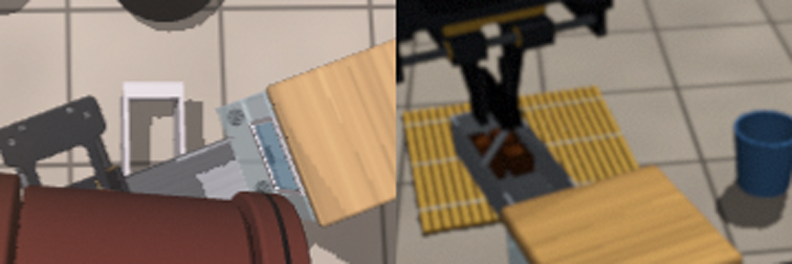

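Emit:
step_arm(
  moves=[
    [[-1,0,0],0],
    [[0.5,-5,0],0],
    [[3,-12,0],0],
    [[5.5,-19,0],0],
    [[8,-26,0],0],
    [[10,-32,0],0],
    [[12,-38,0],0],
    [[13.5,-42,0],0],
  ],
)

```text
t: 9.35
tool_pos: [0.4858, -0.0066, 0.2012]
tcp_rot: [-0.001, 0.577, 0.817, 0.0]
wrist_force: [-1.3, 4.5, -3.5]
opening: 0.0179
finger_force: 30.0
```

Emit:
step_arm(
  moves=[
    [[1,-3,0],0],
    [[2,-5.5,0],0],
    [[2,-5.5,0],0],
  ],
)

```text
t: 9.65
tool_pos: [0.4881, -0.0128, 0.2015]
tcp_rot: [0.0, 0.577, 0.817, -0.0]
wrist_force: [-0.8, 0.4, -4.3]
opening: 0.0178
finger_force: 30.0
```

```bash
cat > loc.py <<'E'
from ch import *
np.set_printoptions(precision=2,suppress=True)
s0=np.array([529.3,-127.8]); a=np.radians(-70.44); ex=np.array([np.cos(a),np.sin(a)]); ey=np.array([-ex[1],ex[0]])
def stat():
    s=r.state(); p=s["tool_pos"]*1000; F=s["wrist_force"]
    print("t",s["t"],"tcp L",(p[:2]-s0)@ex,(p[:2]-s0)@ey,p[2],"F L",F[:2]@ex,F[:2]@ey,F[2],"M",s["torque"][:2]@ex,s["torque"][:2]@ey,"grip",s["finger_force"])
E
python3 - <<'E'
from loc import *
stat()
a,_=snapshot("top"); b,_=snapshot("side")
save("d",cv2.resize(np.hstack([a[170:270,270:420],b[160:260,170:320]]),None,fx=2.6,fy=2.6,interpolation=2))
E
```

```text
t 9.65 tcp L -122.1700590568098 -0.30553086661200685 201.45303553468503 F L -0.6392318476500526 -0.6600815579041293 -4.272717211529585 M -0.0998318254446116 0.23866516674590124 grip 30.000983672216535
```

View pics/d.png

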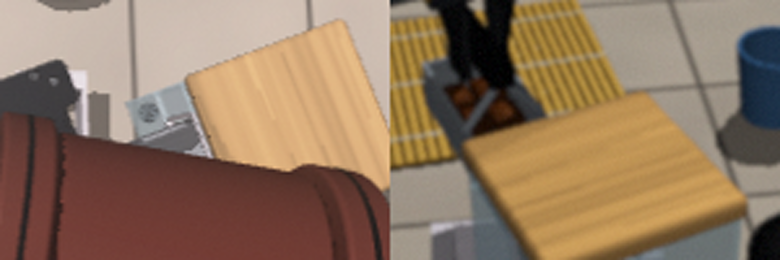

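Emit:
step_arm(
  moves=[
    [[0,0,-1.5],0],
    [[0,0,-3],0],
    [[0,0,-4.5],0],
    [[0,0,-5.5],0],
    [[0,0,-5.5],0],
  ],
)

```text
t: 10.25
tool_pos: [0.4883, -0.0117, 0.1966]
tcp_rot: [0.0, 0.576, 0.817, 0.0]
wrist_force: [-1.9, 4.7, 1.9]
opening: 0.0178
finger_force: 30.0
```

Emit:
step_arm(
  moves=[
    [[0,0,-0.5],0],
    [[0,0,-1],0],
    [[0,0,-1],0],
    [[0,0,-1],0],
  ],
)

```text
t: 10.65
tool_pos: [0.4884, -0.0117, 0.1958]
tcp_rot: [0.0, 0.576, 0.817, 0.001]
wrist_force: [-2.9, 5.9, 2.5]
opening: 0.0176
finger_force: 30.0
```

```bash
python3 -c "
from loc import *
stat()"
```

```text
t 10.65 tcp L -123.1180472999314 0.3006609645624301 195.7622383192793 F L -6.487637087818604 -0.7443719282278821 2.4633786579884025 M -0.18310139524852592 0.6158411374490792 grip 30.00146711245179
```

```bash
cat >> loc.py <<'E'
def prof():
    im,D=snapshot("top"); P=cloud("top",D,np.ones((384,512),bool))*1000
    L=np.c_[(P[:,:2]-s0)@ex,(P[:,:2]-s0)@ey,P[:,2]]
    w=L[(L[:,0]>-190)&(L[:,0]<-4)&(abs(L[:,1])<34)&(L[:,2]>95)&(L[:,2]<185)]
    f=w[(abs(w[:,1])<20)]
    for x in range(-100,0,8):
        q=f[(f[:,0]>=x)&(f[:,0]<x+8)]; g=w[(w[:,0]>=x)&(w[:,0]<x+8)]
        if len(q)>3: print(x+4,len(q),"floor z",np.median(q[:,2]),"walltop",np.percentile(g[:,2],97),"y",g[:,1].min(),g[:,1].max())
E
python3 -c "
from loc import *
prof(); stat(); snapshot('side');stat();snapshot('side');stat()
print(nets.pinpoint('chute_hook','top')[:1],nets.pinpoint('flap','top')[:1],nets.pinpoint('sill_edge','top')[:1])"
```

```text
-16 11 floor z 121.76219242610709 walltop 156.93552017982606 y 14.080926279436841 28.267206098402305
-8 19 floor z 121.2795813576849 walltop 155.43843894187154 y 8.65967894688542 28.253144099906415
t 10.7 tcp L -123.12019422929261 0.284489955317907 195.75091311148836 F L -5.410183926461928 -1.001618117313535 2.073800259078652 M -0.15096932901806573 0.6157025270460224 grip 30.00140885822475
t 10.75 tcp L -123.11362281376717 0.29848372637849335 195.76304533055836 F L -5.0693597559024015 -1.6953067615682147 1.658528056076925 M -0.1608210962022292 0.6653158015251516 grip 30.00151365995407
t 10.8 tcp L -123.11908301072287 0.2915985118913906 195.7592204539659 F L -5.0464060349199675 -0.7740029292761591 1.6877356863585837 M -0.1711744179239767 0.6835225440969233 grip 30.001453813165426Traceback (most recent call last):
  File "<string>", line 4, in <module>
    print(nets.pinpoint('chute_hook','top')[:1],nets.pinpoint('flap','top')[:1],nets.pinpoint('sill_edge','top')[:1])
                                                ~~~~~~~~~~~~~^^^^^^^^^^^^^^
ValueError: it knows: canister, canister_mid, chute, chute_handle, chute_hook, cup, lump0, lump1, lump2, lump3, mat, plate, press_frame, sill, sill_edge
```

Emit:
step_arm(
  moves=[
    [[0.3,-1,0],0],
    [[0.7,-2,0],0],
    [[1,-3,0],0],
    [[1,-3,0],0],
  ],
)

```text
t: 11.25
tool_pos: [0.4895, -0.0148, 0.1957]
tcp_rot: [0.0, 0.576, 0.817, 0.001]
wrist_force: [-1.5, 5.6, 1.1]
opening: 0.0176
finger_force: 30.0
```

```bash
python3 -c "
from loc import *
stat()"
```

```text
t 11.25 tcp L -119.82496241661585 0.291670542325434 195.74681460591296 F L -5.818404177680273 0.4342648743398509 1.0547764291972095 M -0.10052759491282982 0.528664075848201 grip 29.9940780736506
```

Emit:
step_arm(
  moves=[
    [[0.3,-1,0],0],
    [[0.7,-2,0],0],
    [[0.7,-2,0],0],
  ],
)

```text
t: 11.55
tool_pos: [0.4902, -0.0168, 0.1958]
tcp_rot: [0.0, 0.576, 0.817, 0.001]
wrist_force: [-2.1, 4.3, 1.3]
opening: 0.0177
finger_force: 30.0
```

Emit:
step_arm(
  moves=[
    [[0.3,-1,0],0],
    [[0.3,-1,0],0],
  ],
)

```text
t: 11.75
tool_pos: [0.4904, -0.0174, 0.1959]
tcp_rot: [0.0, 0.576, 0.817, 0.001]
wrist_force: [-2.2, 6.6, 1.9]
opening: 0.0176
finger_force: 30.0
```

```bash
python3 -c "
from loc import *
stat();prof()"
```

```text
t 11.75 tcp L -117.06255102176989 0.35532166787091246 195.87873142597445 F L -6.919346078726112 0.09393726339505748 1.8840066263564956 M -0.06126077805316036 0.9118642066306858 grip 29.99401886947453
-8 5 floor z 121.90385219770606 walltop 156.31140253101537 y 17.5353527136844 28.544850462909995
```

Emit:
step_arm(
  moves=[
    [[0.3,-1,1],0],
    [[0.7,-1.9,2],0],
    [[1,-2.8,3.5],0],
    [[1.3,-3.8,5],0],
    [[1.3,-3.8,5],0],
  ],
)

```text
t: 12.3
tool_pos: [0.4912, -0.0203, 0.2005]
tcp_rot: [-0.001, 0.576, 0.817, 0.001]
wrist_force: [-3.2, 9.3, 1.4]
opening: 0.0177
finger_force: 30.0
```

```bash
python3 -c "
from loc import *
stat();prof()"
```

```text
t 12.3 tcp L -114.07114852170388 0.14506950475650826 200.49763825885262 F L -9.793026440482766 0.08442347280533803 1.3888085185749088 M 0.027534710596557686 1.7105228154425884 grip 29.99910824932158
```

Emit:
step_arm(
  moves=[
    [[0.3,-0.7,1.5],0],
    [[0.6,-1.5,3],0],
    [[0.9,-2.5,4.5],0],
    [[1.2,-3.4,6],0],
    [[1.5,-4.3,7.3],0],
    [[1.9,-5.3,8.8],0],
    [[2.3,-6.5,10.4],0],
    [[2.3,-6.5,10.4],0],
  ],
)

```text
t: 13.15
tool_pos: [0.4937, -0.0276, 0.2108]
tcp_rot: [-0.0, 0.576, 0.817, 0.001]
wrist_force: [-2.1, 5.7, 1.5]
opening: 0.0175
finger_force: 30.0
```

```bash
cat >> loc.py <<'E'
def arc():
    stat(); p=r.state()["tool_pos"]*1000; x=(p[:2]-s0)@ex; z=p[2]-123
    print("R",np.hypot(x,z),"theta",148-np.degrees(np.arctan2(z,x)))
E
python3 -c "
from loc import *
arc();prof()"
```

```text
t 13.15 tcp L -106.32347430187397 -0.005383595430718502 210.8494196438411 F L -6.0974521213243245 -0.025939317354983293 1.5247995546128323 M -0.0033611239276364656 1.1877396986751005 grip 30.001180730760098
R 137.92099810899336 theta 7.565107657490046
```

Emit:
step_arm(
  moves=[
    [[0.6,-1.7,2.3],0],
    [[1.2,-3.4,4.6],0],
    [[1.8,-5.2,6.8],0],
    [[2.5,-7.1,9],0],
    [[3.2,-9,11.1],0],
    [[3.9,-11,13.1],0],
    [[4.6,-12.9,15.1],0],
    [[5.2,-14.8,17],0],
  ],
)

```text
t: 14.0
tool_pos: [0.499, -0.043, 0.2278]
tcp_rot: [-0.0, 0.576, 0.817, 0.0]
wrist_force: [-1.5, 4.7, -0.7]
opening: 0.0178
finger_force: 30.0
```

```bash
python3 -c "
from loc import *
arc()"
```

```text
t 14.0 tcp L -90.07839315493183 -0.19440572473443285 227.76759093902064 F L -4.952938719504519 0.18271754490099468 -0.7473356894852395 M 0.045407839164142 0.956424334771831 grip 30.001537380740047
R 138.16788709588212 theta 17.311302591342866
```

Emit:
step_arm(
  moves=[
    [[0.8,-2.2,1.9],0],
    [[1.6,-4.5,3.7],0],
    [[2.4,-6.8,5.5],0],
    [[3.2,-9.1,7.3],0],
    [[4,-11.4,9],0],
    [[4.9,-13.7,10.7],0],
    [[5.7,-16.1,12.3],0],
    [[6.6,-18.6,13.9],0],
  ],
)

```text
t: 14.8
tool_pos: [0.5057, -0.0618, 0.2421]
tcp_rot: [0.0, 0.576, 0.817, 0.0]
wrist_force: [-2.0, 5.9, 1.6]
opening: 0.0176
finger_force: 30.0
```

```bash
python3 -c "
from loc import *
arc()"
```

```text
t 14.8 tcp L -70.1212626809455 -0.11092025538131531 242.08058213040064 F L -6.182000805158204 0.10630974759752862 1.609185091867207 M -0.029480383229468075 1.0333300117773727 grip 30.000286074355245
R 138.19253424293677 theta 27.508059580986583
```

Emit:
step_arm(
  moves=[
    [[0.9,-2.5,1.5],0],
    [[1.8,-5,3],0],
    [[2.7,-7.5,4.5],0],
    [[3.5,-9.9,5.8],0],
    [[4.4,-12.4,7.1],0],
    [[5.3,-15,8.4],0],
    [[6.2,-17.6,9.6],0],
    [[7.2,-20.4,10.7],0],
  ],
)

```text
t: 15.6
tool_pos: [0.5129, -0.0825, 0.2526]
tcp_rot: [0.0, 0.576, 0.817, 0.0]
wrist_force: [-1.5, 4.9, 4.8]
opening: 0.0175
finger_force: 30.0
```

Emit:
step_arm(
  moves=[
    [[0,0,0],0],
    [[0,0,0],0],
    [[0,0,0],0],
    [[0,0,0],0],
    [[0,0,0],0],
  ],
)

```text
t: 16.1
tool_pos: [0.513, -0.0826, 0.2526]
tcp_rot: [0.001, 0.576, 0.817, 0.0]
wrist_force: [-1.8, 3.6, 5.4]
opening: 0.0177
finger_force: 30.0
```

```bash
python3 -c "
from loc import *
arc()
a,_=snapshot('top'); b,_=snapshot('side')
for k in range(4): print([(np.round(o['point']),round(o['confidence'],2)) for o in nets.pinpoint(f'lump{k}','side')])
save('e',cv2.resize(np.hstack([a[150:300,270:430],b[130:370,160:320][::1][:150]*0+b[130:280,160:320],b[220:370,160:320]]),None,fx=1.65,fy=1.65,interpolation=2))
"
```

```text
t 16.1 tcp L -48.052914225879036 -0.2432265358075484 252.6079107399131 F L -3.9670788331872573 -0.5239918986445663 5.379611309891002 M 0.022535848767481055 0.7716849868337772 grip 30.00024556182325
R 138.22913257329284 theta 37.657434487249134Traceback (most recent call last):
  File "<string>", line 5, in <module>
    for k in range(4): print([(np.round(o['point']),round(o['confidence'],2)) for o in nets.pinpoint(f'lump{k}','side')])
                                                                                       ~~~~~~~~~~~~~^^^^^^^^^^^^^^^^^^^
ValueError: it knows: canister, canister_mid, chute, chute_handle, chute_hook, cup, lump0, lump1, lump2, lump3, mat, plate, press_frame, sill, sill_edge
```

Emit:
step_arm(
  moves=[
    [[0,0,0.5],0],
    [[0,0,1],0],
    [[0,0,1],0],
  ],
)

```text
t: 16.5
tool_pos: [0.5127, -0.0826, 0.2527]
tcp_rot: [0.0, 0.576, 0.817, -0.0]
wrist_force: [1.5, 1.4, -0.0]
opening: 0.0176
finger_force: 30.0
```

```bash
python3 -c "
from loc import *
arc()
a,_=snapshot('top'); b,_=snapshot('side')
save('e',cv2.resize(np.hstack([a[150:300,270:430],b[130:280,160:320],b[220:370,160:320]]),None,fx=1.65,fy=1.65,interpolation=2))
for k in range(4): print([(np.round(o['point']),round(o['confidence'],2)) for o in nets.pinpoint(f'lump{k}_c','side')])
"
```

```text
t 16.5 tcp L -48.1878007985874 -0.519637763407861 252.69212566021727 F L -0.8425250129154793 1.8958662326943743 -0.0018106620430535236 M 0.32441439747567064 0.35261932918527894 grip 30.015793377533555
R 138.3550201621536 theta 37.61718271076178
[(array([249., 327.]), 0.46)]
[]
[]
[]
```

View pics/e.png

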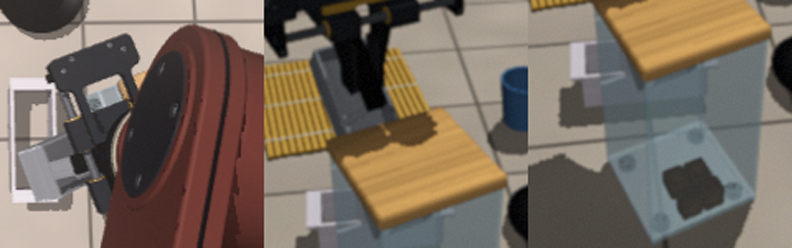

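```bash
python3 -c "
from loc import *
stat()
b,_=snapshot('side');a,_=snapshot('top')
c=b[285:355,205:300]; d=b[140:210,180:275]; f=a[210:280,270:365]
save('f',cv2.resize(np.hstack([c,d,f]),None,fx=2.8,fy=2.8,interpolation=2))
stat()
"
```

```text
t 16.8 tcp L -48.303979020654005 -0.594136587753 252.68373842447934 F L -1.781791453131899 2.1245105700153974 -2.377656999815854 M 0.33699793057088756 0.16906953453419477 grip 30.02355655655265
t 16.9 tcp L -48.31675107642833 -0.6045755008818084 252.7010609884202 F L 0.009682512862357608 1.2986480062907357 -3.1153835964561596 M 0.3731785853226185 0.0634427081913788 grip 30.02512039616704
```

View pics/f.png

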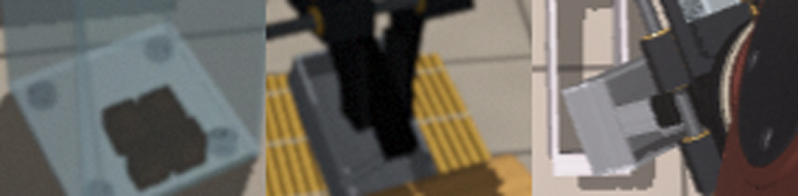

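Emit:
step_arm(
  moves=[
    [[-0.9,2.6,-1.8],0],
    [[-1.8,5.2,-3.2],0],
    [[-2.8,7.9,-4.6],0],
    [[-3.8,10.6,-6],0],
    [[-4.7,13.2,-7.4],0],
    [[-5.6,15.8,-8.8],0],
    [[-6.5,18.3,-10.2],0],
    [[-7.4,20.8,-11.7],0],
  ],
)

```text
t: 17.7
tool_pos: [0.505, -0.0613, 0.241]
tcp_rot: [-0.0, 0.576, 0.817, -0.0]
wrist_force: [1.4, -1.1, 0.7]
opening: 0.0177
finger_force: 30.0
```

```bash
python3 -c "
from loc import *
arc()"
```

```text
t 17.7 tcp L -70.76164059128732 -0.6133636139449423 241.00415869519438 F L 1.5216413643626103 0.8971194822549055 0.6955844935953444 M 0.08647630279765342 -0.4514283592869772 grip 29.999304553493857
R 137.594299476872 theta 27.050831408274718
```

Emit:
step_arm(
  moves=[
    [[-0.8,2.3,-1.5],0],
    [[-1.6,4.6,-3.1],0],
    [[-2.4,6.8,-4.8],0],
    [[-3.2,9.1,-6.5],0],
    [[-4,11.3,-8.3],0],
    [[-4.8,13.5,-10.1],0],
    [[-5.6,15.7,-12],0],
    [[-6.4,18,-14],0],
  ],
)

```text
t: 18.5
tool_pos: [0.4987, -0.0435, 0.227]
tcp_rot: [-0.0, 0.577, 0.817, -0.0]
wrist_force: [0.8, -1.8, -1.8]
opening: 0.0176
finger_force: 30.0
```

```bash
python3 -c "
from loc import *
arc();prof()"
```

```text
t 18.5 tcp L -89.71041499778326 -0.6442919867636777 227.03669921040552 F L 1.9865129229193652 0.12424453086162855 -1.762410860554153 M -0.03200693948493739 -0.6226222307832221 grip 29.997592074796557
R 137.3739179818021 theta 17.228937878699355
```

Emit:
step_arm(
  moves=[
    [[-0.7,2.1,-2],0],
    [[-1.4,4.2,-4],0],
    [[-2.2,6.3,-6.1],0],
    [[-2.9,8.3,-8.3],0],
    [[-3.6,10.3,-10.5],0],
    [[-4.3,12.2,-12.8],0],
    [[-5,14.1,-15.1],0],
    [[-5.6,15.9,-17.5],0],
  ],
)

```text
t: 19.35
tool_pos: [0.4932, -0.0274, 0.2097]
tcp_rot: [-0.0, 0.576, 0.817, 0.0]
wrist_force: [0.2, -1.8, -1.8]
opening: 0.0175
finger_force: 30.0
```

Emit:
step_arm(
  moves=[
    [[-0.5,1.4,-2],0],
    [[-1,2.9,-4],0],
    [[-1.5,4.3,-6.1],0],
    [[-1.9,5.6,-8.2],0],
    [[-2.3,6.8,-10.4],0],
    [[-2.7,7.9,-12.4],0],
    [[-2.7,7.9,-12.4],0],
  ],
)

```text
t: 20.05
tool_pos: [0.4903, -0.0193, 0.1971]
tcp_rot: [-0.0, 0.576, 0.817, 0.0]
wrist_force: [0.3, 0.9, 0.1]
opening: 0.0182
finger_force: 30.0
```

```bash
python3 -c "
from loc import *
arc();prof()"
```

```text
t 20.05 tcp L -115.29765711063438 -0.37760846149800265 197.14193781492034 F L -0.8005728956885527 0.5511350958298021 0.08575923917015088 M 0.0313562418307983 -0.10983760822765067 grip 30.000553652644157
R 137.07872438184174 theta 0.7429667370479365
```

Emit:
step_arm(
  moves=[
    [[-0.3,0.8,-1],0],
    [[-0.5,1.2,-2],0],
    [[-0.5,1.4,-3],0],
    [[-0.5,1.4,-3],0],
  ],
)

```text
t: 20.5
tool_pos: [0.4899, -0.0178, 0.1944]
tcp_rot: [-0.0, 0.576, 0.817, 0.0]
wrist_force: [-1.2, 2.9, 0.7]
opening: 0.0178
finger_force: 30.0
```

```bash
python3 -c "
from loc import *
arc();prof()"
```

```text
t 20.5 tcp L -116.80593305880964 -0.32062952208548867 194.39752520188426 F L -3.1465324319111927 -0.15963325351801835 0.7257731393383515 M -0.06593976945885435 0.25488682181919803 grip 29.999997317790985
R 136.89862162451752 theta -0.5646769908378815
-8 5 floor z 121.52755764097233 walltop 156.312852309767 y 17.558775293058016 28.282084709279793
```

Emit:
step_arm(
  moves=[
    [[0,0,3],0],
    [[0,0,6],0],
    [[0,0,9],0],
    [[0,0,12],0],
    [[0,0,15],0],
    [[0,0,16],0],
    [[0,0,16],0],
  ],
)

```text
t: 21.25
tool_pos: [0.49, -0.0183, 0.2106]
tcp_rot: [0.0, 0.577, 0.817, 0.0]
wrist_force: [-0.7, 1.7, -2.7]
opening: 0.0177
finger_force: 30.0
```

```bash
python3 -c "
from loc import *
arc();prof()"
```

```text
t 21.25 tcp L -116.33911234143048 -0.35059900184660087 210.6301783494132 F L -1.7915048051074254 -0.07594857361952226 -2.7410484392318044 M -0.05640340519489934 0.34275236026415956 grip 30.00036058947444
R 145.64970723603238 theta 4.988177571054763
```

Emit:
step_arm(
  moves=[
    [[-1.5,4,0],0],
    [[-4,11,0],0],
    [[-7.5,21,0],0],
    [[-11,31,0],0],
    [[-15,42,0],0],
    [[-19,54,0],0],
    [[-23,65,0],0],
    [[-27,76,0],0],
  ],
)

```text
t: 22.1
tool_pos: [0.4626, 0.0588, 0.2105]
tcp_rot: [0.0, 0.576, 0.817, 0.0]
wrist_force: [0.3, -0.4, -2.7]
opening: 0.0177
finger_force: 30.0
```

```bash
python3 - <<'E'
from loc import *
arc()
im,D=snapshot("top"); P=cloud("top",D,np.ones((384,512),bool))*1000
x,y=(P[:,:2]-s0)@ex,(P[:,:2]-s0)@ey
k=(x>-130)&(x<-30)&(abs(y)<20)&(P[:,2]>110)&(P[:,2]<150); print(k.sum(),x[k].max(),np.polyfit(x[k],P[k,2],1))
k=(abs(x-1)<8)&(abs(y)<34)&(P[:,2]>100)&(P[:,2]<200);print(k.sum())
E
```

```text
t 22.1 tcp L -198.1740704899986 -0.37841535836226137 210.4767263047543 F L 0.465232782707993 0.1045870513062079 -2.711807176685896 M -0.008281132789830689 0.0010181877518646968 grip 29.998517213389277
R 216.6221130438253 theta -8.18268541708943
661 -63.404716183234854 [ -0.12 112.92]
488
```

Emit:
step_arm(
  moves=[
    [[1,8,0],-0.02],
    [[2,25,0],-0.06],
    [[4,50,0],-0.1],
    [[6,78,0],-0.15],
    [[8,106,0],-0.2],
    [[9,134,0],-0.25],
    [[11,162,0],-0.296],
    [[13,188,0],-0.296],
  ],
)

```text
t: 22.95
tool_pos: [0.4759, 0.2472, 0.2104]
tcp_rot: [0.0, 0.691, 0.723, 0.0]
wrist_force: [0.7, -0.4, -1.9]
opening: 0.0179
finger_force: 30.0
```

Emit:
step_arm(
  moves=[
    [[1,23,-5],0],
    [[2,38,-20],0],
    [[2,46,-40],0],
    [[2,46,-60],0],
    [[2,46,-75],0],
    [[2,46,-80],0],
    [[2,46,-80],0],
  ],
)

```text
t: 23.65
tool_pos: [0.4776, 0.2913, 0.1297]
tcp_rot: [-0.0, 0.691, 0.723, -0.001]
wrist_force: [-0.4, -0.6, -2.2]
opening: 0.0174
finger_force: 30.0
```

```bash
python3 - <<'E'
from loc import *
stat(); s=r.state(); print(s["tool_pos"],s["tcp_rot"])
im,D=snapshot("top"); P=cloud("top",D,np.ones((384,512),bool))*1000
a=np.radians(-87.4); e=np.array([np.cos(a),np.sin(a)]); f=np.array([-e[1],e[0]]); o=s["tool_pos"][:2]*1000
x,y=(P[:,:2]-o)@e,(P[:,:2]-o)@f
for c in range(20,160,10):
    k=(x>c)&(x<c+10)&(abs(y)<18); w=(x>c)&(x<c+10)&(abs(abs(y)-27)<4)
    print(c+5,np.median(P[k,2]),np.percentile(P[w,2],96) if w.any() else 0)
b,_=snapshot("side")
save("g",cv2.resize(np.hstack([im[160:310,80:280],b[100:250,120:320]]),None,fx=2,fy=2,interpolation=2))
E
```

```text
t 23.65 tcp L -412.2583293162588 91.57346983730133 129.67871988332263 F L 0.4037563541187848 -0.5742997323472333 -2.192751539009608 M -0.04860913465207801 0.06406040495611826 grip 29.998940359801054
[0.48 0.29 0.13] [-0.    0.69  0.72 -0.  ]
25 485.903687600998 490.04982082838205
35 312.8315414907308 495.80720954974424
45 501.07166289872356 498.2554987183446
55 502.548071717156 518.2659235997144
65 474.0581736040249 521.1916012997397
75 48.051324187182274 520.9751227200841
85 46.59937134979242 81.06821864372147
95 45.29118209675526 81.395279665196
105 44.017432892810795 79.37737310032317
115 42.88937431412598 78.623269850955
125 41.72458097052567 75.52600002361446
135 8.02462661789749 71.68992310746245
145 4.42612999445402 7.718469696587106
155 4.891039799151509 7.204312943912704
```

View pics/g.png

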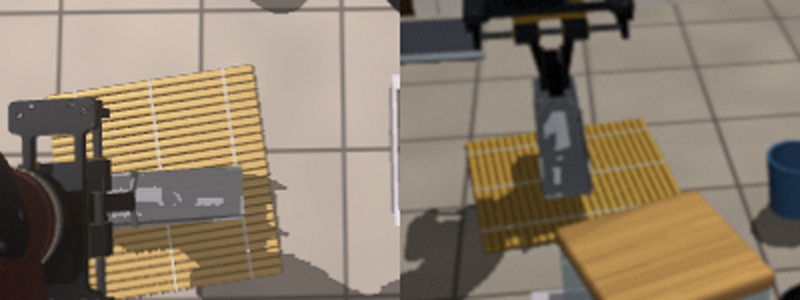

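Emit:
step_arm(
  moves=[
    [[0,-3,-8],0],
    [[0,-6,-16],0],
    [[0,-6,-23],0],
    [[0,-5,-27],0],
    [[0,-4,-30],0],
    [[0,-2,-33],0],
    [[0,0,-36],0],
    [[0,1,-38],0],
  ],
)

```text
t: 24.55
tool_pos: [0.4782, 0.2934, 0.0926]
tcp_rot: [-0.0, 0.691, 0.723, 0.0]
wrist_force: [-1.6, 1.8, 0.6]
opening: 0.0179
finger_force: 30.0
```

Emit:
step_arm(
  moves=[
    [[0,1,-2],0],
    [[0,2,-4],0],
    [[0,2,-4.5],0],
    [[0,2,-4.5],0],
  ],
)

```text
t: 24.95
tool_pos: [0.4783, 0.295, 0.0883]
tcp_rot: [0.0, 0.691, 0.723, 0.0]
wrist_force: [-0.3, 2.0, 2.0]
opening: 0.0176
finger_force: 30.0
```

Emit:
step_arm(
  moves=[
    [[0,0,-1],0],
    [[0,0,-1],0],
  ],
)

```text
t: 25.15
tool_pos: [0.4785, 0.295, 0.0882]
tcp_rot: [0.0, 0.691, 0.723, 0.001]
wrist_force: [-2.9, 1.4, 8.6]
opening: 0.0179
finger_force: 30.0
```

Emit:
step_arm(
  moves=[
    [[0,0,-1],0],
    [[0,0,-1],0],
    [[0,0,-1],0],
    [[0,0,-1],0],
    [[0,0,-1],0],
    [[0,0,-1],0],
    [[0,0,-1],0],
    [[0,0,-1],0],
  ],
  fingers=0,
)

```text
t: 25.95
tool_pos: [0.478, 0.2947, 0.0859]
tcp_rot: [0.0, 0.691, 0.723, -0.0]
wrist_force: [0.1, 1.0, -0.3]
opening: 0.0739
finger_force: 0.0
```

Emit:
step_arm(
  moves=[
    [[0,0,10],0],
    [[0,0,30],0],
    [[0,0,60],0],
    [[0,10,90],0],
    [[-10,40,110],0],
    [[-30,80,120],0],
    [[-50,120,120],0],
    [[-60,150,120],0],
  ],
)

```text
t: 26.75
tool_pos: [0.4168, 0.4471, 0.2079]
tcp_rot: [-0.0, 0.69, 0.724, 0.001]
wrist_force: [0.2, 0.7, 0.5]
opening: 0.0871
finger_force: 0.0
```

```bash
python3 - <<'E'
from loc import *
im,D=snapshot("top"); b,_=snapshot("side"); W=cloud("top",np.where(D>0,D,1e-9),np.ones((384,512),bool)).reshape(384,512,3)*1000
V,U=np.mgrid[:384,:512]; z=W[...,2]
for nm,m in {"handle":(U>60)&(U<220)&(V>200)&(z>78)&(z<120),"walls":(U>60)&(U<220)&(V>220)&(V<290)&(z>33)&(z<60),"frame":(U>265)&(U<312)&(V>190)&(V<280)&(z>30)&(z<60)}.items():
    P=W[m]; print(nm,cv2.minAreaRect(P[:,:2].astype(np.float32)),np.median(P[:,2]),np.polyfit(P[:,1],P[:,2],1))
L=np.stack([(W[...,:2]-s0)@ex,(W[...,:2]-s0)@ey],-1)
save("h",cv2.resize(np.hstack([im[160:310,80:280],np.vstack([im[190:265,300:400],b[290:365,200:300]])]),None,fx=2.6,fy=2.6,interpolation=2))
stat()
E
```

```text
handle ((477.29937744140625, 295.9697265625), (18.304719924926758, 82.35667419433594), 2.9699745178222656) 91.24215170927275 [ 0.02 86.31]
walls ((479.6024475097656, 245.92800903320312), (55.48696517944336, 192.74839782714844), 2.706449031829834) 49.22748130194471 [-0.  47.9]
frame ((525.4782104492188, -38.07524108886719), (60.77399444580078, 164.02532958984375), 89.79918670654297) 43.91981448635607 [ 0.01 43.5 ]
t 26.85 tcp L -580.5668617857579 86.26036472972012 207.06216170887626 F L 0.18058083006699813 -0.7817105033549839 -0.08225234589231974 M -0.05806850998075813 -0.03722373983916018 grip 0.0
```

View pics/h.png

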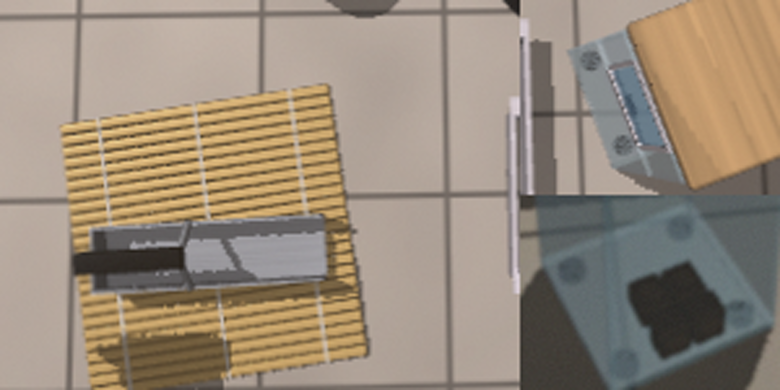

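The chute stands level and empty on the mat. All four lumps are in the canister, the door looks shut as at the start, and the frame hasn't moved.

```bash
python3 -c "
from workcell import workorder
print(workorder.sign_off())"
```

```text
the job is handed in; nothing more can be done
None
```

The job is handed in at about 27 s of the 64 s: all four lumps are in the canister, the door looks shut in the last picture, and the empty chute stands upright on the mat with frame, plate and cup untouched; the chute's nose dropped about 7° in the grip after pouring, when it was already empty.

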